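# Screw the cover onto an instrument junction housing

## Task

Close the open junction housing with the large screw cover. Set the cover level on the threaded neck with its grip bar in line with the two cable entries so that it rests on top of the thread, turn it back (anticlockwise seen from above) until it drops at the thread start, then screw it clockwise until it stops, and let go. Leave the small cover where it lies.

Things in the scene. Friction and masses are not known exactly. Their poses are not given: they have to be found in the camera images.
- lid: The large grey screw cover: an upside-down cup 104 mm across, standing on the bench. Origin: centre of its underside, z up. On its flat top, 30 mm above the origin, stands a grip bar 70 mm long (along its x axis), 20 mm wide, 30 mm high (30 to 60 mm above the origin), to be pinched across its width from above. Two thread lugs inside, under the bar's ends; a half turn makes no difference. 0.25 kg.
- housing: Grey round junction housing, 104 mm across, fixed to the bench, open neck up with green terminals inside. Origin: centre of its foot, z up. Cable entries with black nuts stick out along its +x and -x (156 mm over both). The neck's rim is 70 mm high and 60 mm across, widening to 72; its right-handed two-start thread is 90 across, its top 60 mm high. The cover has 4 mm play; the taper centres it.
- seat (a point): On the housing's axis, 59 mm above its origin: the cover's origin is here when resting on the thread, bar within 12 deg of the entries' line. Turned back over 25 deg (aim 40, at most 60) it can drop 10 mm (lower it if held). Turned clockwise it stays 10 mm below this until in line with the entries, then sinks evenly 4 mm more to a firm stop 40 deg clockwise of them. Turns easily, stays put.
- small_lid: The small grey cover, for another housing: same shape, only 74 mm across with a 50 mm bar, 60 mm high. Origin: centre of its underside. To be left alone. It and the large cover stand to the left and right of the housing, either way round.
Not all that is in view belongs to the job. Leave any brown or turquoise look-alike of the lid alone.

How it is judged:
By the outcome, as a careful person would: the job done as asked, in the order asked, and still so for the second after the job is handed in, with the robot touching nothing.
It also fails if it takes over 53 s, if anything falls off the work surface, if the arm or the gripper's body presses on something with over 40 N, if the wrist force passes 120 N, or if a joint passes its speed limit or range.

## Robot

A 6-joint arm with a two-finger parallel gripper is mounted at the origin on the work surface. World frame = base frame: x ahead of the robot, y to its left, z up, the work surface at z = 0. Lengths are in m, angles in rad, forces in N, time in s.
With the tool pointing down it reaches from about 0.375 to 0.9 m from the base axis. Payload 3.1 kg.
Tool frame: the origin (TCP) lies at the very end of the fingers, on their centre line; the grasp point (between the pads) lies 19 mm behind it (robot.grip_depth is the distance from the TCP to the grasp point, in m); z points along the fingers, y is the direction in which the jaws open and shut (so a half turn about z gives the same grasp; the last joint's range is limited). The gripper opens to 87 mm and grips with 3 to 60 N. Pads are 19 mm wide; open, the fingers measure 117 mm over their backs; the gripper's body (75 mm by 190 mm) begins 51 mm behind the grasp point.
Start: joints at [0.953, 0.527, 1.433, -0, 1.181, -0.178], TCP at [0.266, 0.566, 0.223] pointing down, gripper open.
Joint ranges: [-3.08, 3.08], [-0.75, 2.2], [0.22, 2.44], [-1.43, 4.57], [0, 2.65], [-2.85, 2.85]. Speed limits (rad/s): [2.79, 2.79, 3.14, 3.14, 3.14, 3.14].

## Interface

Orientations are given as a unit quaternion [x, y, z, w].
In Python, from rig import robot gives the robot as it stands.
- The arm moves only by the tool drive_tool, never from a script. Its argument "series" is a list of rows, each a list of 7 numbers: the shift along the tool's x, y, z in m, then the turn, a rotation vector about the tool's x, y, z in degrees, then the opening, from 0 (shut) to 1 (fully open). A call has 1 to 5 rows; each row shifts and turns the commanded pose from where the row before left it, along the tool's axes as they then stand; what a row does not reach is not made up. A row lasts 1/8 s, in which the tool goes at most 62.5 mm and 10.7 degrees, less where a joint would pass 70% of its speed; a pose out of reach is approached as far as the arm can. A call is refused whole if a number of a shift passes 0.0625 or a number of a turn 10.7, either way. A call with a gripper value outside its range is refused whole. The fingers move at their own pace and stop on an object; "squeeze" is the grip in N (left out, the last holds). Time passes only in rows, so rows that do not move let the fingers close. It gives the time, the measured TCP pose, the force and the opening at its end, in the units of the state.
- robot.get_obs(): the state, without advancing time (a new reading comes with each control period).
- robot.camera(name): name is "side" or "top" or "wrist"; returns (picture, depth): 420x560x3 uint8, blue, green, red; 420x560 float32, m along the optical axis (not along the pixel's ray), 0 where there is no reading.
- robot.camera_model(name): a dict with "fx", "fy", "cx", "cy" (pixels), "R" (3x3) and "t" (3): a world point X has camera coordinates R X + t. Camera axes: x right, y down, z forward; pixel columns grow to the right and rows downward; lengths in m; the calibration is good to about 2 mm. A picture is of the moment at which its call begins: read the wrist's pose just before it. camera_model takes no time and is no camera call; for the wrist camera it gives the pose at the moment of the call.
- robot.hand_in(): hands the job in, once; it reports no verdict.
The state is a dict: "time": time; "q": joint angles; "joint_velocities": joint speeds; "joint_torque": joint torques, N m; "position": TCP position; "tool_rot": TCP orientation; "ft_force": force on the tool from outside, world axes, zero at the start; "moment": the same for the moment, N m; "grip_width": finger opening in m.
Only numpy, scipy, OpenCV 4.12 (cv2) and the standard library are available. Lean on these libraries where they do the work, as an engineer would, in place of code of your own. Each camera call takes 0.05 s, during which the arm holds its last target. There are 200 camera calls.

## Working session

There is one attempt and no reset: what is moved stays moved. The work goes in short steps, Python scripts to look and compute and a tool call to move; the robot and the scene stay as the last step left them, time stands still between calls to the robot, and variables do not carry over. Pictures are saved under pics/ and viewed, about 8 in all and at most 12, crops included, and the job is handed in when it is done.

Besides the shell and the picture viewer there is one more tool, called after ">>>" as name(argument=value, ...) on one line, values as JSON. drive_tool: Moves the arm, as the interface text tells. Its arguments: {"type":"object","properties":{"series":{"type":"array"},"squeeze":{"type":"number"}},"required":["series"]}

```bash
mkdir -p pics
cat > h.py <<'E'
import numpy as np, cv2
from rig import robot
def cloud(name):
    m=robot.camera_model(name); im,d=robot.camera(name)
    v,u=np.mgrid[:420,:560]
    P=np.stack([(u-m['cx'])/m['fx']*d,(v-m['cy'])/m['fy']*d,d],-1)
    return im,d,(P-np.array(m['t']))@np.array(m['R'])
E
python3 - <<'E'
from h import *
o=robot.get_obs();print(o)
for n in('top','side'):
    im,d,P=cloud(n);np.savez(n,im=im,d=d,P=P);cv2.imwrite(f'pics/{n}.png',im)
    m=robot.camera_model(n);print(n,-np.array(m['R']).T@m['t'],m['fx'])
E
```

```text
{'time': 0.0, 'q': array([ 9.52552201e-01,  5.28450882e-01,  1.43387225e+00,  1.44609583e-06,
        1.18136754e+00, -1.78482862e-01]), 'joint_velocities': array([ 0.00075652, -0.00052411,  0.00133989,  0.00104656, -0.00016345,
        0.00100798]), 'joint_torque': array([ 1.55247177e-03, -4.40032125e+01, -1.76596838e+01,  6.33475115e-02,
        5.81895432e-02, -1.74246779e-04]), 'position': array([0.2656236 , 0.56496456, 0.22159056]), 'tool_rot': array([ 2.18113279e-01,  9.75922895e-01, -9.66606827e-04, -4.07536903e-04]), 'ft_force': array([ 0.03640637, -0.0346518 , -0.84235498]), 'moment': array([ 0.01919103, -0.02902084,  0.03803798]), 'grip_width': 0.08702884252484774}
top [0.36477862 0.01280851 0.92022638] 395.40959352642244
side [0.36945799 0.60665435 0.66318924] 387.2281711131922
```

View pics/top.png

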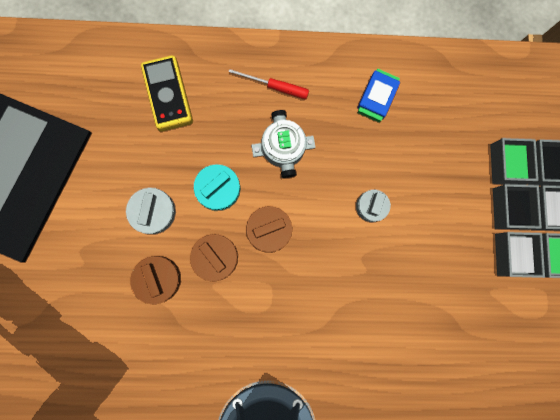

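View pics/side.png

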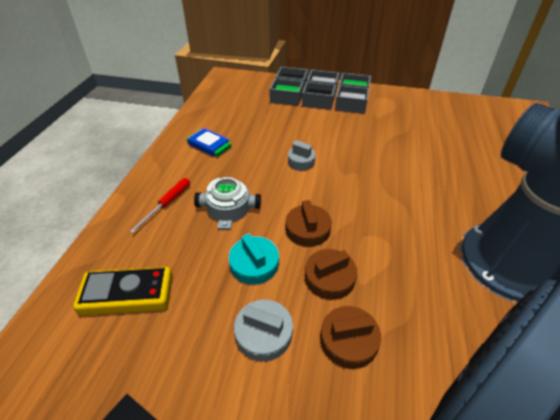

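The top view shows three grey candidates:
- **Large cover:** (150,211), about 47 px across.
- **Small cover:** (374,206), about 33 px across.
- **Housing:** (284,142), with its black nuts at (279,117) and (288,171).

The turquoise cover at (217,187) and the brown ones at (269,229), (213,257) and (155,279) are look-alikes. The cover at (150,211) fits best because it is grey and large. Next I'll measure it and confirm in a crop.

Run:
```python
from h import *
z=np.load('top.npz');im,P=z['im'],z['P']
hsv=cv2.cvtColor(im,cv2.COLOR_BGR2HSV)
def reg(c,r,zl,zh,ex=None):
    v,u=np.mgrid[:420,:560]
    m=(np.hypot(u-c[0],v-c[1])<r)&(P[...,2]>zl)&(P[...,2]<zh)
    return m if ex is None else m&ex
def rect(m,t):
    p=P[m]; r=cv2.minAreaRect(p[:,:2].astype(np.float32)); c=p.mean(0)
    w,V=np.linalg.eigh(np.cov(p[:,:2].T)); a=np.degrees(np.arctan2(V[1,1],V[0,1]))
    print(t,len(p),'mean',c.round(4),'rect',np.round(r[0],4),np.round(r[1],4),'axis deg',round(a,1))
for c,n in(((150,211),'big'),((374,206),'small')):
    rect(reg(c,32,.052,.07),n+' bar'); rect(reg(c,32,.024,.036),n+' top')
rect(reg((284,142),30,.064,.08),'rim');rect(reg((284,142),30,.052,.08),'neck')
blk=hsv[...,2]<60
for c in((279,117),(288,171)): rect(reg(c,12,.01,.07,blk),'nut')
rect(reg((217,187),32,.052,.07),'turq bar')
a=cv2.resize(im[160:260,100:200],(400,400),interpolation=2);b=cv2.resize(im[92:192,234:334],(400,400),interpolation=2)
cv2.imwrite('pics/crop.png',np.hstack([a,b]))
```

```text
big bar 320 mean [0.475  0.2766 0.0593] rect [0.4753 0.2774] [0.0207 0.0694] axis deg 170.9
big top 1308 mean [0.4742 0.2751 0.0297] rect [0.4758 0.2771] [0.1032 0.1024] axis deg 78.7
small bar 214 mean [ 0.5019 -0.2324  0.0589] rect [ 0.5019 -0.2333] [0.0206 0.0505] axis deg 161.3
small top 541 mean [ 0.5    -0.2299  0.0296] rect [ 0.502  -0.2334] [0.0723 0.0735] axis deg 63.3
rim 239 mean [ 0.6379 -0.02    0.0681] rect [ 0.6416 -0.0214] [0.0643 0.0656] axis deg 81.3
neck 776 mean [ 0.6378 -0.0203  0.0623] rect [ 0.6416 -0.0191] [0.0907 0.0824] axis deg 169.0
nut 68 mean [ 0.7118 -0.0061  0.0359] rect [ 0.7122 -0.007 ] [0.0116 0.0321] axis deg 103.0
nut 109 mean [ 0.5705 -0.0314  0.0324] rect [ 0.5795 -0.0316] [0.0315 0.0398] axis deg 80.1
turq bar 302 mean [0.5339 0.1299 0.0592] rect [0.5345 0.1304] [0.0203 0.0696] axis deg 133.6
```

View pics/crop.png

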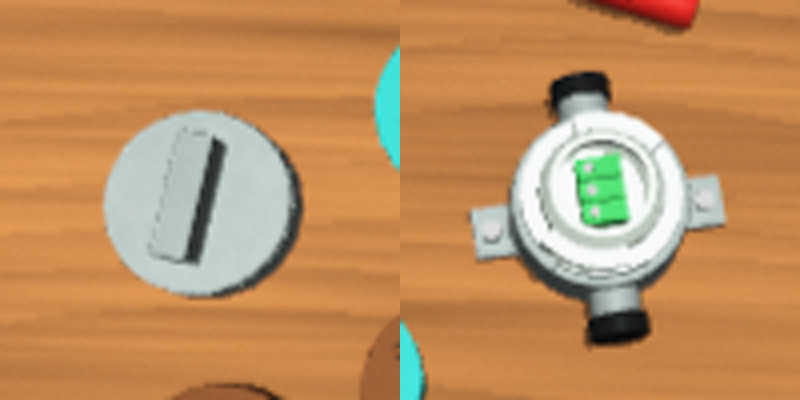

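The crop confirms the large grey cover: bar at crop (187,197), depth disc 103 mm, bar 69×21 mm, top at 60 mm. It stands at (0.4755, 0.277) with the bar at about -9°. The housing is at about (0.642, -0.019), and the nuts give an entry line of about +10°. I'll go above the cover.

>>> drive_tool(series=[[-0.045,-0.0245,0.005,0,0,0,1],[-0.045,-0.0245,0.005,0,0,0,1],[-0.045,-0.0245,0.005,0,0,0,1],[-0.045,-0.0245,0.005,0,0,0,1],[-0.045,-0.0245,0.005,0,0,0,1]])

```text
time: 0.72
position: [0.4181, 0.3574, 0.1971]
tool_rot: [0.218, 0.976, -0.0, -0.0]
ft_force: [0.1, 0.1, 0.7]
grip_width: 0.0869
```

>>> drive_tool(series=[[-0.045,-0.0245,0.005,0,0,0,1],[-0.043,-0.0245,0.005,0,0,0,1],[0,0,0.0,0,0,-8,1],[0,0,0.0,0,0,-8,1],[0,0,0,0,0,0,1]])

```text
time: 1.35
position: [0.4761, 0.2767, 0.1872]
tool_rot: [0.081, 0.997, -0.0, -0.0]
ft_force: [-0.7, -0.0, 0.4]
grip_width: 0.0869
```

```bash
cat >> h.py <<'E'
from scipy.spatial.transform import Rotation as R
def go(x,y,z,bar):
    "tool-frame shift (after current axes) and turn to world TCP x,y,z with tool x along bar deg (mod 180)"
    o=robot.get_obs(); T=R.from_quat(o['tool_rot']); p=o['position']
    tx=T.as_matrix()[:,0]; a=np.degrees(np.arctan2(tx[1],tx[0]))
    t=(bar-a+90)%180-90
    print('pos',p.round(4),'bar ang',round(a%180,2),'tilt z',T.as_matrix()[:,2].round(4),'q',np.round(o['q'],2),'F',o['ft_force'].round(1),'w',round(o['grip_width'],4),'t',o['time'])
    print('shift tool',T.inv().apply(np.array([x,y,z])-p).round(4),'turn tool z deg',round(-t,2))
def bar(P,zl,zh,c,r,t=''):
    m=(P[...,2]>zl)&(P[...,2]<zh)&(np.hypot(P[...,0]-c[0],P[...,1]-c[1])<r)
    p=P[m]
    if len(p)<10: print(t,'few');return
    q=cv2.minAreaRect(p[:,:2].astype(np.float32)); b=cv2.boxPoints(q); e=max((b[1]-b[0],b[2]-b[1]),key=np.linalg.norm)
    print(t,len(p),'rect',np.round(q[0],4),np.round(q[1],4),'deg',round(np.degrees(np.arctan2(e[1],e[0]))%180,1),'z',np.median(p[:,2]).round(4))
E
python3 - <<'E'
from h import *
go(.4755,.277,.035,170.9)
im,d,P=cloud('wrist');cv2.imwrite('pics/w1.png',im)
bar(P,.054,.066,(.4755,.277),.06,'bar');bar(P,.024,.036,(.4755,.277),.075,'disc')
E
```

```text
pos [0.4761 0.2767 0.1872] bar ang 170.68 tilt z [-9.e-04 -3.e-04 -1.e+00] q [ 0.32  0.47  1.66  0.    1.01 -1.08] F [-0.7 -0.   0.4] w 0.0869 t 1.35
shift tool [0.0005 0.0002 0.1522] turn tool z deg -0.22
bar 1414 rect [0.4761 0.2784] [0.0197 0.0694] deg 171.3 z 0.0602
disc 5743 rect [0.4761 0.2785] [0.1034 0.1032] deg 36.6 z 0.0302
```

View pics/w1.png

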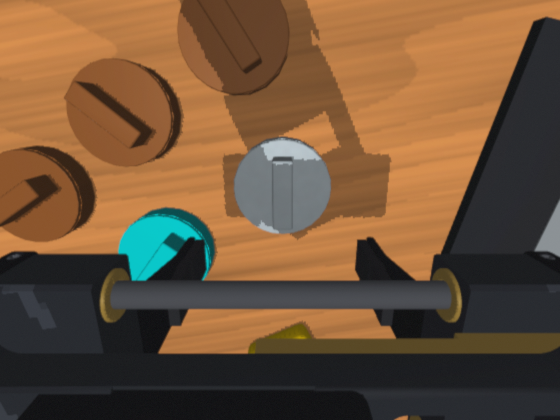

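The grey cover is centred between the fingers, with its bar vertical at (283,195). The measurements agree within 2 mm. Now I'll descend and grip.

>>> drive_tool(series=[[0,0.0015,0.05,0,0,-0.5,1],[0,0,0.05,0,0,0,1],[0,0,0.035,0,0,0,1],[0,0,0.015,0,0,0,1],[0,0,0.002,0,0,0,1]])

```text
time: 2.02
position: [0.4763, 0.2787, 0.035]
tool_rot: [0.076, 0.997, -0.0, -0.001]
ft_force: [-0.5, 0.6, -0.2]
grip_width: 0.0868
```

>>> drive_tool(series=[[0,0,0,0,0,0,0],[0,0,0,0,0,0,0],[0,0,0,0,0,0,0],[0,0,0,0,0,0,0],[0,0,0,0,0,0,0]], squeeze=30)

```text
time: 2.65
position: [0.4766, 0.2786, 0.0358]
tool_rot: [0.076, 0.997, 0.0, 0.0]
ft_force: [-0.7, -0.3, -0.6]
grip_width: 0.0446
```

Run:
```python
from h import *
go(.642,-.019,.2,10.3)
```

```text
pos [0.4766 0.2786 0.0358] bar ang 171.3 tilt z [ 3.e-04  1.e-04 -1.e+00] q [ 0.33  0.71  1.75 -0.    0.67 -1.09] F [-0.7 -0.3 -0.6] w 0.0446 t 2.65
shift tool [-0.2086 -0.2691 -0.1642] turn tool z deg -19.0
```

>>> drive_tool(series=[[0,0,0,0,0,0,0],[0,0,0,0,0,0,0],[0,0,0,0,0,0,0],[0,0,0,0,0,0,0],[0,0,0,0,0,0,0]])

```text
time: 3.28
position: [0.4765, 0.2785, 0.0355]
tool_rot: [0.076, 0.997, -0.0, -0.0]
ft_force: [1.2, -0.6, -0.6]
grip_width: 0.0197
```

>>> drive_tool(series=[[0,0,-0.01,0,0,0,0],[0,0,-0.025,0,0,0,0],[0,0,-0.045,0,0,0,0],[0,0,-0.045,0,0,0,0],[0,0,-0.03,0,0,0,0]])

```text
time: 3.9
position: [0.4767, 0.2787, 0.193]
tool_rot: [0.076, 0.997, 0.0, 0.001]
ft_force: [-0.5, -0.2, -3.0]
grip_width: 0.0201
```

Run:
```python
from h import *
im,d,P=cloud('wrist');np.savez('w2',im=im,P=P);cv2.imwrite('pics/w2.png',im)
go(.642,-.019,.2,10.3)
p=robot.get_obs()['position']
for a in(.0,):
  m=(np.hypot(P[...,0]-p[0],P[...,1]-p[1])<.065)&(P[...,2]>.13)&(P[...,2]<.175)
  q=P[m];h=np.histogram(q[:,2],40);k=h[1][h[0].argmax()];q=q[abs(q[:,2]-k)<.006]
  A=np.c_[q[:,:2]-p[:2],np.ones(len(q))];print('lid plane (slope,slope,z)',np.linalg.lstsq(A,q[:,2],rcond=None)[0].round(4),len(q))
  print(cv2.minEnclosingCircle(q[:,:2].astype(np.float32)))
```

```text
pos [0.4786 0.2795 0.1964] bar ang 171.32 tilt z [ 0.0081  0.0028 -1.    ] q [ 0.33  0.46  1.65  0.    1.02 -1.09] F [ 1.2  0.4 -0.6] w 0.0198 t 3.95
shift tool [-0.2066 -0.2705 -0.0031] turn tool z deg -18.98
lid plane (slope,slope,z) [-0.0079 -0.0073  0.1702] 245
((0.4401669502258301, 0.2814856171607971), 0.03700977936387062)
```

View pics/w2.png

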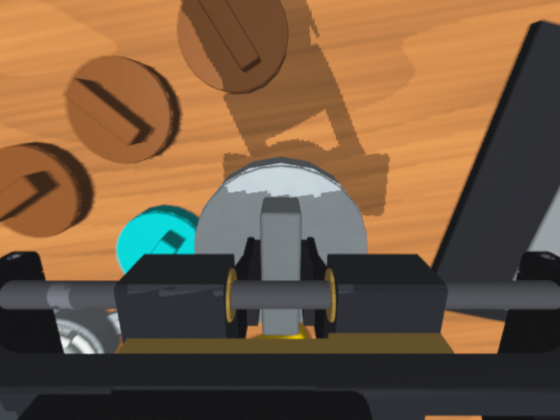

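The cover hangs level in the grip, with the bar between the pads at (281,235) and a width of 20 mm. I'll carry it over the housing.

>>> drive_tool(series=[[-0.015,-0.02,0,0,0,0,0],[-0.025,-0.033,0,0,0,0,0],[-0.03,-0.039,0,0,0,0,0],[-0.03,-0.039,0,0,0,0,0],[-0.03,-0.039,0,0,0,0,0]])

```text
time: 4.58
position: [0.579, 0.0896, 0.1896]
tool_rot: [0.076, 0.997, 0.0, -0.001]
ft_force: [0.5, 0.1, -1.8]
grip_width: 0.0198
```

>>> drive_tool(series=[[-0.03,-0.039,0,0,0,0,0],[-0.03,-0.039,0,0,0,0,0],[-0.0166,-0.0225,0,0,0,0,0],[0,0,0,0,0,-9.5,0],[0,0,0,0,0,-9.5,0]])

```text
time: 5.2
position: [0.6388, -0.0198, 0.1895]
tool_rot: [-0.092, 0.996, 0.001, -0.001]
ft_force: [0.2, 0.6, -3.1]
grip_width: 0.0199
```

>>> drive_tool(series=[[0,0,0,0,0,0,0],[0,0,0,0,0,0,0]])

```text
time: 5.45
position: [0.6393, -0.0194, 0.1902]
tool_rot: [-0.089, 0.996, 0.0, -0.001]
ft_force: [1.1, -0.9, -2.4]
grip_width: 0.0196
```

Run:
```python
from h import *
for n in('top','side'):
    z=np.load(n+'.npz');im,P=z['im'],z['P'];c=(.642,-.019)
    bar(P,.066,.076,c,.05,n+' rim');bar(P,.055,.064,c,.06,n+' thread');bar(P,.035,.064,c,.056,n+' body')
    v=im.max(-1); near=np.hypot(P[...,0]-c[0],P[...,1]-c[1])
    for lo,hi in((.03,.055),(.015,.055)):
      m=(v<60)&(near<.09)&(near>.055)&(P[...,2]>lo)&(P[...,2]<hi);q=P[m]
      A=q[q[:,0]>.64];B=q[q[:,0]<=.64]
      f=lambda A:(A.min(0)+A.max(0))[:2]/2
      if len(A) and len(B):
        a,b=f(A),f(B);print(n,'nuts',a.round(4),b.round(4),'mid',((a+b)/2).round(4),'ang',np.degrees(np.arctan2(*(a-b)[::-1])).round(1),'span',np.linalg.norm(a-b).round(3))
    im2=cv2.cvtColor(im,cv2.COLOR_BGR2HSV); g=(im2[...,0]>45)&(im2[...,0]<75)&(im2[...,1]>120)&(near<.04); print('green',P[g].mean(0).round(4),g.sum())
go(.642,-.019,.12,10.3)
im,d,P=cloud('wrist');cv2.imwrite('pics/w3.png',im);np.savez('w3',P=P)
im,d,P=cloud('top');cv2.imwrite('pics/t3.png',im);np.savez('t3',P=P)
```

```text
top rim 197 rect [ 0.6414 -0.0217] [0.0632 0.0628] deg 12.0 z 0.0688
top thread 503 rect [ 0.6422 -0.0217] [0.0911 0.0703] deg 1.8 z 0.0602
top body 1324 rect [ 0.6394 -0.02  ] [0.1022 0.099 ] deg 64.1 z 0.0498
top nuts [ 0.7117 -0.0072] [ 0.5702 -0.0335] mid [ 0.641  -0.0204] ang 10.5 span 0.144
top nuts [ 0.7117 -0.0072] [ 0.57   -0.0328] mid [ 0.6409 -0.02  ] ang 10.2 span 0.144
green [ 0.6414 -0.021   0.0604] 154
side rim 157 rect [ 0.6414 -0.0173] [0.0626 0.0624] deg 45.4 z 0.0688
side thread 423 rect [ 0.6428 -0.0166] [0.067  0.0911] deg 157.4 z 0.06
side body 1010 rect [ 0.6402 -0.0154] [0.0994 0.0976] deg 64.8 z 0.0509
side nuts [0.7115 0.    ] [ 0.5703 -0.0267] mid [ 0.6409 -0.0133] ang 10.7 span 0.144
side nuts [0.7082 0.0019] [ 0.5706 -0.0256] mid [ 0.6394 -0.0119] ang 11.3 span 0.14
green [ 0.6464 -0.0245  0.0593] 106
pos [ 0.6393 -0.0194  0.1902] bar ang 10.2 tilt z [-1.1e-03  4.0e-04 -1.0e+00] q [-0.2   0.58  1.43  0.    1.13 -1.95] F [ 1.1 -0.9 -2.4] w 0.0196 t 5.45
shift tool [-0.0028 -0.0001  0.0702] turn tool z deg -0.1
```

View pics/w3.png

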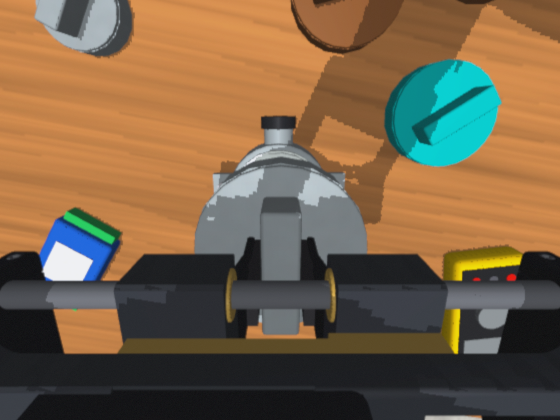

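The nut at (278,122) sits directly ahead of the bar end at (281,205), so the bar is in line with the entries. Next is a close-range lateral check of that nut.

Run:
```python
from h import *
im=cv2.imread('pics/w3.png');P=np.load('w3.npz')['P']
m=np.zeros(im.shape[:2],bool);m[105:135,250:310]=1
m&=(im.max(-1)<70)&(P[...,2]>.01)&(P[...,2]<.06)
q=P[m];print(len(q),q.min(0).round(4),q.max(0).round(4))
a=np.radians(10.4);u=np.array([np.cos(a),np.sin(a)]);n=np.array([-u[1],u[0]])
s,l=q[:,:2]@u,q[:,:2]@n
print('nut along',s.min(),s.max(),'lat',l.min(),l.max(),(l.min()+l.max())/2)
for c in((.6414,-.0195),(.642,-.019),(.6393,-.0194)):print(c,'along-78mm',np.dot(c,u)-.078,'lat',np.dot(c,n))
# held lid
o=robot.get_obs();p=o['position'];m=(np.hypot(P[...,0]-p[0],P[...,1]-p[1])<.07)&(abs(P[...,2]-.185)<.012)&(im.min(-1)>75)
q=P[m];A=np.c_[q[:,:2]-p[:2],np.ones(len(q))];print('lid plane',np.linalg.lstsq(A,q[:,2],rcond=None)[0].round(4),len(q)); s=(q[:,:2]-p[:2])@u;l=(q[:,:2]-p[:2])@n;print('near edge along',s.min(),'lat',l.min(),l.max())
```

```text
370 [ 0.5651 -0.0501  0.029 ] [ 0.5809 -0.0165  0.0422]
nut along 0.5520620631031145 0.5629696368589889 lat -0.15255201437611152 -0.12001321351209669 -0.1362826139441041
(0.6414, -0.0195) along-78mm 0.5493426180473198 lat -0.1349646234445702
(0.642, -0.019) along-78mm 0.5500230205024332 lat -0.13458114919631384
(0.6393, -0.0194) along-78mm 0.5472951698731368 lat -0.13448717609246266
lid plane [0.0139 0.0041 0.1852] 10047
near edge along -0.052450756109256015 lat -0.051402784046896396 0.05162678407491334
```

The lid is centred on the TCP and level. Combined housing estimate is (0.6425, -0.0198). I'll descend, slowing near the thread.

>>> drive_tool(series=[[-0.0031,0,0.02,0,0,0,0],[0,0,0.03,0,0,0,0],[0,0,0.02,0,0,0,0],[0,0,0.01,0,0,0,0],[0,0,0.003,0,0,0,0]])

```text
time: 6.18
position: [0.6425, -0.0194, 0.1063]
tool_rot: [-0.09, 0.996, 0.0, -0.001]
ft_force: [0.1, -0.6, -2.8]
grip_width: 0.0197
```

>>> drive_tool(series=[[0,0,0.003,0,0,0,0],[0,0,0.003,0,0,0,0],[0,0,0.003,0,0,0,0],[0,0,0.001,0,0,0,0],[0,0,0,0,0,0,0]])

```text
time: 6.8
position: [0.6429, -0.0195, 0.0976]
tool_rot: [-0.09, 0.996, -0.0, 0.0]
ft_force: [-0.8, -0.3, -4.4]
grip_width: 0.0199
```

>>> drive_tool(series=[[0,0,0.001,0,0,0,0],[0,0,0.001,0,0,0,0],[0,0,0.001,0,0,0,0],[0,0,0.0005,0,0,0,0],[0,0,0,0,0,0,0]])

```text
time: 7.42
position: [0.6429, -0.0195, 0.0944]
tool_rot: [-0.09, 0.996, -0.0, 0.0]
ft_force: [-0.3, 0.6, -0.6]
grip_width: 0.0198
```

>>> drive_tool(series=[[0,0,0.0005,0,0,0,0],[0,0,0.0005,0,0,0,0],[0,0,0,0,0,0,0]])

```text
time: 7.8
position: [0.643, -0.0196, 0.0942]
tool_rot: [-0.09, 0.996, -0.0, 0.0]
ft_force: [-2.3, 0.4, 6.6]
grip_width: 0.02
```

Contact came at TCP z = 0.0943, which puts the cover origin at about 59 mm, matching the seat. I'll turn back 40° anticlockwise.

>>> drive_tool(series=[[0,0,0,0,0,-8,0],[0,0,0,0,0,-8,0],[0,0,0,0,0,-8,0],[0,0,0,0,0,-8,0],[0,0,0,0,0,-8,0]])

```text
time: 8.43
position: [0.6428, -0.0194, 0.0925]
tool_rot: [-0.427, 0.904, 0.0, -0.0]
ft_force: [-0.2, 1.1, -2.5]
grip_width: 0.0197
```

>>> drive_tool(series=[[0,0,0,0,0,0,0]])

```text
time: 8.55
position: [0.6428, -0.0195, 0.0925]
tool_rot: [-0.424, 0.906, 0.0, -0.0]
ft_force: [0.0, 0.1, -3.2]
grip_width: 0.0196
```

Run:
```python
from h import *
go(.6425,-.0196,.0845,50.3)
```

```text
pos [ 0.6428 -0.0195  0.0925] bar ang 50.21 tilt z [-3.e-04  1.e-04 -1.e+00] q [-0.2   0.71  1.49  0.    0.94 -2.65] F [ 0.   0.1 -3.2] w 0.0196 t 8.55
shift tool [0.0002 0.0001 0.008 ] turn tool z deg -0.09
```

It is free to drop, since the gripper now carries the full weight. I'll lower it about 8 mm to the bottom.

>>> drive_tool(series=[[0,0,0.002,0,0,0,0],[0,0,0.002,0,0,0,0],[0,0,0.002,0,0,0,0],[0,0,0.0015,0,0,0,0],[0,0,0,0,0,0,0]])

```text
time: 9.18
position: [0.6428, -0.0195, 0.0854]
tool_rot: [-0.425, 0.905, 0.0, -0.0]
ft_force: [1.0, 0.5, -2.3]
grip_width: 0.0199
```

>>> drive_tool(series=[[0,0,0.0005,0,0,0,0],[0,0,0.0003,0,0,0,0],[0,0,0,0,0,0,0]])

```text
time: 9.55
position: [0.6429, -0.0195, 0.0848]
tool_rot: [-0.425, 0.905, -0.0, 0.0]
ft_force: [0.1, 0.6, -2.3]
grip_width: 0.0199
```

>>> drive_tool(series=[[0,0,0.0005,0,0,0,0],[0,0,0.0003,0,0,0,0],[0,0,0,0,0,0,0]])

```text
time: 9.93
position: [0.643, -0.0195, 0.0843]
tool_rot: [-0.425, 0.905, -0.0, 0.0]
ft_force: [-0.9, 0.2, 1.2]
grip_width: 0.02
```

It is 10 mm down and touching. Now I'll screw clockwise: 40° level first, then sinking 0.1 mm per degree.

>>> drive_tool(series=[[0,0,0,0,0,8,0],[0,0,0,0,0,8,0],[0,0,0,0,0,8,0],[0,0,0,0,0,8,0],[0,0,0,0,0,8,0]])

```text
time: 10.55
position: [0.6428, -0.0195, 0.0837]
tool_rot: [-0.087, 0.996, 0.0, -0.0]
ft_force: [-0.2, -0.0, -2.4]
grip_width: 0.0196
```

>>> drive_tool(series=[[0,0,0.0006,0,0,6,0],[0,0,0.0006,0,0,6,0],[0,0,0,0,0,0,0]])

```text
time: 10.92
position: [0.6429, -0.0196, 0.0826]
tool_rot: [0.014, 1.0, -0.0, 0.0]
ft_force: [0.0, -0.3, -2.1]
grip_width: 0.0196
```

Run:
```python
from h import *
go(.6425,-.0196,.0803,-29.7)
print(robot.get_obs()['moment'])
```

```text
pos [ 0.6429 -0.0196  0.0826] bar ang 178.38 tilt z [ 1.e-04 -2.e-04 -1.e+00] q [-0.2   0.72  1.49 -0.    0.93 -1.75] F [ 0.  -0.3 -2.1] w 0.0196 t 10.925
shift tool [ 0.0004 -0.      0.0023] turn tool z deg 28.08
[ 0.01490855 -0.04151816 -0.02673754]
```

>>> drive_tool(series=[[0,0,0.0005,0,0,6,0],[0,0,0.0005,0,0,6,0],[0,0,0.0005,0,0,6,0],[0,0,0.0005,0,0,5,0],[0,0,0,0,0,0,0]])

```text
time: 11.55
position: [0.6431, -0.0196, 0.0809]
tool_rot: [0.213, 0.977, -0.0, 0.0]
ft_force: [0.1, -0.4, -1.8]
grip_width: 0.0195
```

Run:
```python
from h import *
go(.6425,-.0196,.0803,-29.7)
print(robot.get_obs()['moment'])
```

```text
pos [ 0.6431 -0.0196  0.0809] bar ang 155.44 tilt z [ 5.e-04 -2.e-04 -1.e+00] q [-0.2   0.73  1.49 -0.    0.92 -1.35] F [ 0.1 -0.4 -1.8] w 0.0195 t 11.55
shift tool [ 0.0005 -0.0002  0.0006] turn tool z deg 5.14
[ 0.00388178  0.01723788 -0.05473336]
```

>>> drive_tool(series=[[0,0,0.0003,0,0,2,0],[0,0,0.0003,0,0,2,0],[0,0,0,0,0,1.5,0],[0,0,0,0,0,1.5,0],[0,0,0,0,0,0,0]])

```text
time: 12.18
position: [0.6431, -0.0197, 0.0805]
tool_rot: [0.272, 0.962, -0.0, 0.0]
ft_force: [-0.0, -0.3, 2.4]
grip_width: 0.02
```

Run:
```python
from h import *
go(.6425,-.0196,.0803,-29.7)
print(robot.get_obs()['moment'])
```

```text
pos [ 0.6431 -0.0197  0.0805] bar ang 148.42 tilt z [ 5.e-04 -1.e-03 -1.e+00] q [-0.2   0.73  1.49 -0.    0.92 -1.22] F [-0.  -0.3  2.4] w 0.02 t 12.175
shift tool [ 0.0006 -0.0002  0.0002] turn tool z deg -1.88
[-0.08847178  0.0408377   0.82293624]
```

Torque rises to 0.82 N·m at 40–42° clockwise of the entries. A little more turn will confirm the stop is firm.

>>> drive_tool(series=[[0,0,0,0,0,1.5,0],[0,0,0,0,0,1,0],[0,0,0,0,0,0,0]])

```text
time: 12.55
position: [0.6432, -0.0197, 0.0805]
tool_rot: [0.294, 0.956, -0.0, 0.0]
ft_force: [0.4, -1.3, 3.2]
grip_width: 0.0203
```

Run:
```python
from h import *
go(.6425,-.0196,.0803,-29.7)
print(robot.get_obs()['moment'])
im,d,P=cloud('wrist')
bar(P,.1,.108,(.6427,-.0196),.06,'bar')
```

```text
pos [ 0.6432 -0.0197  0.0805] bar ang 145.84 tilt z [ 8.e-04 -6.e-04 -1.e+00] q [-0.2   0.73  1.49 -0.    0.92 -1.18] F [ 0.4 -1.3  3.2] w 0.0203 t 12.55
shift tool [ 0.0006 -0.0003  0.0002] turn tool z deg -4.46
[-0.12569892 -0.00740111  1.00429563]
bar 4155 rect [ 0.644 -0.017] [0.0389 0.0714] deg 161.6 z 0.1052
```

It is at the firm stop: the tool now only twists against the bar. I'll ease the twist off, open and rise.

>>> drive_tool(series=[[0,0,0,0,0,-1.5,0],[0,0,0,0,0,-1.5,0],[0,0,0,0,0,0,0.9],[0,0,0,0,0,0,0.9],[0,0,0,0,0,0,0.9]])

```text
time: 13.22
position: [0.6423, -0.0192, 0.0795]
tool_rot: [0.269, 0.963, 0.0, -0.001]
ft_force: [-0.4, -0.2, 0.3]
grip_width: 0.0422
```

>>> drive_tool(series=[[0,0,0,0,0,0,0.9],[0,0,0,0,0,0,0.9],[0,0,0,0,0,0,0.9],[0,0,-0.02,0,0,0,0.9],[0,0,-0.04,0,0,0,0.9]])

```text
time: 13.85
position: [0.6413, -0.0192, 0.1388]
tool_rot: [0.269, 0.963, -0.0, -0.002]
ft_force: [0.9, 0.2, 0.4]
grip_width: 0.0777
```

>>> drive_tool(series=[[0,0,-0.05,0,0,0,0.9],[0,0,-0.03,0,0,0,0.9],[0,0,0,0,0,0,0.9],[0,0,0,0,0,0,0.9]])

```text
time: 14.35
position: [0.6419, -0.0193, 0.219]
tool_rot: [0.269, 0.963, -0.0, -0.001]
ft_force: [0.6, -0.5, -0.8]
grip_width: 0.0783
```

Run:
```python
from h import *
go(.6425,-.0196,.0803,-29.7)
im,d,P=cloud('wrist');cv2.imwrite('pics/w4.png',im)
bar(P,.100,.110,(.6427,-.0196),.06,'bar');bar(P,.07,.081,(.6427,-.0196),.06,'disc')
q=P[(np.hypot(P[...,0]-.6427,P[...,1]+.0196)<.048)&(P[...,2]>.066)&(P[...,2]<.085)]
print('plane',np.linalg.lstsq(np.c_[q[:,:2]-[.6427,-.0196],np.ones(len(q))],q[:,2],rcond=None)[0].round(4))
```

```text
pos [ 0.6419 -0.0193  0.219 ] bar ang 148.8 tilt z [-2.2e-03  5.0e-04 -1.0e+00] q [-0.2   0.56  1.39  0.    1.2  -1.23] F [ 0.6 -0.5 -0.8] w 0.0783 t 14.35
shift tool [-0.0009  0.0002  0.1387] turn tool z deg -1.5
bar 1527 rect [ 0.643  -0.0197] [0.02   0.0698] deg 150.3 z 0.1052
disc 6129 rect [ 0.6431 -0.0197] [0.1031 0.1036] deg 144.2 z 0.0753
plane [-0.0022  0.0005  0.0753]
```

View pics/w4.png

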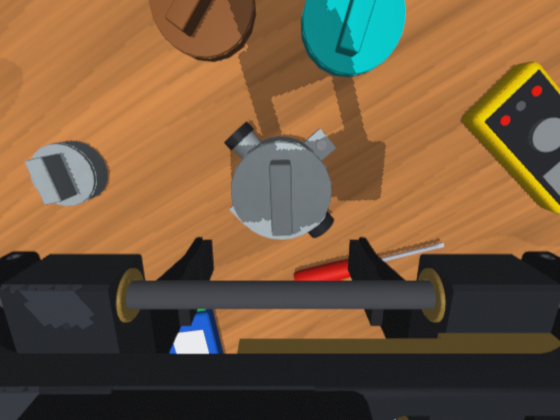

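The cover is on and level at (281,188), with the nuts at (240,137) and (320,225). Its origin is at 45.3 mm (target 45) and the bar is at -29.7°, which is 40° clockwise of the entries. I'll hand in.

```bash
python3 -c "
from rig import robot
print(robot.hand_in())"
```

```text
the job is handed in; nothing more can be done
None
```

The large grey cover is screwed onto the junction housing down to its stop, the gripper has let go, and the job is handed in at about 14.4 s.

- **Steps in order:**
  1. I set the cover on the thread in line with the cable entries; contact came at seat height.
  2. I turned it back 40° anticlockwise, then lowered it. It touched 10 mm down.
  3. I screwed it about 80° clockwise until the torque rose to about 1 N·m and the bar stopped following the gripper. Then I eased the twist off, opened the gripper and rose clear.
- **Last check from the wrist camera:**
  - The cover's origin is 45.3 mm up; 45 mm is expected at the stop.
  - The bar lies 40° clockwise of the entries.
  - The tilt is about 0.1°.
- **Forces:** The largest contact force I read was about 7 N, between moves.
- **Other covers:** I did not touch the small cover, the turquoise one or the brown ones.
- **Disagreement:** The top and side cameras differed by about 4 mm on the housing's sideways position. I averaged them and checked against the wrist camera; the cover ended up centred within 1 mm of that estimate.

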